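# Load a specimen and lock the keeper with its tab-lock knob

### The arm

A 6-joint arm with a two-finger parallel gripper is mounted at the origin on a cart in front of the work surface, level with it; the furniture and walls round the work are solid. World frame = base frame: x ahead of the robot, y to its left, z up, the work surface at z = 0. Lengths are in m, angles in degrees, forces in N, time in s.
With the tool pointing down it reaches from about 0.225 to 0.875 m from the base axis. Payload 3.4 kg.
Tool frame: the origin (TCP) lies at the very end of the fingers, on their centre line; the grasp point (between the pads) lies 19 mm behind it (arm.pinch_z is the z of the grasp point in the tool frame, in m); z points along the fingers, y is the line along which they close (so a half turn about z gives the same grasp; the last joint's range is limited). The gripper opens to 85 mm and grips with 20 to 120 N. Pads are 22 mm wide; open, the fingers measure 114 mm over their backs; the gripper's body (76 mm by 85 mm) begins 54 mm behind the grasp point. The pads swing forward as they close: fully open they stand 13 mm farther back than shut.
Start: joints at [64.916, 15.808, 86.224, -0, 77.962, -6.933], TCP at [0.179, 0.546, 0.231] pointing down, gripper open.
Joint ranges: [-165.64, 165.64], [-43.16, 119.46], [12.63, 154.43], [-67.54, 247.53], [6.08, 155.33], [-154.97, 154.97]. Speed limits (degrees/s): [147.25, 147.25, 180, 180, 180, 180].

### API

Orientations are given as a 3x3 rotation matrix whose columns are the frame's x, y, z axes.
In Python, from workcell import arm gives the robot as it stands. The module is installed in compiled form; this text tells all that it offers.
- The arm moves only by the shell command python3 -m inch 'ROWS' [FORCE]. ROWS is JSON, a list of rows, each a list of 3 entries, a list of its own where there are three numbers: the turn, a rotation vector about the tool's x, y, z in rad, then the shift along the tool's x, y, z in m, then the closure in counts, from 0 (fully open) to 255 (shut). In form: [[[ax, ay, az], [tx, ty, tz], gripper], ...]. A call has exactly 10 rows; each row is the pose to reach, as a shift and turn from the pose commanded when the call began, along the tool's axes at that moment; what a row does not reach only later rows make up. A row lasts 1/8 s, in which the tool goes at most 62.5 mm and 10.7 degrees, less where a joint would pass 70% of its speed; a pose out of reach is approached as far as the arm can. A call with a gripper value outside its range is refused whole. The fingers move at their own pace and stop on an object; FORCE is the grip in N (left out, the last holds). Time passes only in rows, so rows that repeat a pose let the fingers close, or fill a call up. It gives the time, the measured TCP pose, the force, the opening and the grip force at its end, in the units of the state.
- arm.get_state(): the state, without advancing time (a new reading comes with each control period).
- arm.camera(name): name is "side" or "top"; returns a dict with "img" (384x512x3 uint8, red, green, blue), "range_z" (384x512 float32, m along the optical axis (not along the pixel's ray), 0 where there is no reading), "intrinsics" (3x3 intrinsics, pixels), "rvec" (rotation vector, rad) and "tvec" (3), from world to camera coordinates, as OpenCV has them. Camera axes: x right, y down, z forward; pixel columns grow to the right and rows downward; lengths in m; the calibration is good to about 2 mm. A picture is of the moment at which its call begins.
- arm.close_job(): hands the job in; it is judged then, once.
The state is a dict: "clock": time; "joints": joint angles; "qvel": joint speeds; "effort": joint torques, N m; "tcp_pos": TCP position; "orientation": TCP orientation; "force": force on the tool from outside, world axes, zero at the start; "ft_torque": the same for the moment, N m; "gripper_width": finger opening in m; "gripper_force": force on a finger pad.
Only numpy, scipy, OpenCV 4.12 (cv2) and the standard library are available. Lean on these libraries where they do the work, as an engineer would, in place of code of your own. Each camera call takes 0.05 s, during which the arm holds its last target. There are 200 camera calls.

### The job

Put the mounted specimen (the round resin puck) flat into the round nest of the clamping fixture, then lock it in: pinch both release tabs of the knob, turn the knob clockwise (seen from above) until you feel its end stop and it is pressed lightly against it, and let go so that both tabs spring fully out and the keeper stays locked over the specimen. Do not force the knob against the stop, and leave the other things on the bench where they are.

Things in the scene. Friction and masses are not known exactly. Their poses are not given: they have to be found in the camera images.
- puck_center (a point): Centre (half-way up) of the loose specimen puck: a plain upright resin cylinder, 32 mm in diameter, 17 mm high, about 22 g, lying on the bench to the right of the fixture. z is up its axis.
- nest (a point): Centre of the nest's floor, where the puck's underside goes: a dark steel ring, inner diameter 37 mm, outer 48, wall 6 mm high, on the fixture's aluminium plate (100 x 200 x 10 mm, fixed to the bench; the floor is the plate's top, 10 mm above the bench). +y runs along the plate to the knob, whose upright axis stands 100 mm away.
- knob_grip (a point): On the knob's upright axis at the tabs' mid-height, 54 mm above the bench; turns with the knob. The two release tabs stand at its +y and -y: pinch them along y, from above. Below them a steel disc (72 mm across, top 36 mm above the bench) turns on a fixed grey housing (86 mm across, to 32 mm). Black core between the tabs: 31 mm across, top 69.5 mm above the bench.
- keeper (a point): Middle of the curved blade (80 to 118 mm from the knob's axis, +-0.34 rad wide) at the end of the flat steel keeper arm, 24 mm wide, which turns with the knob and points along +x of knob_grip. Top 36 mm above the bench, underside 32 mm, 5 mm over a seated puck. At the start it stands about 64 degrees counter-clockwise of the nest, seen from above.
- knob (a joint): Knob angle, rad; 0 at the start, growing clockwise from above. Locked (0.03 rad play) until both tabs are over 4.5 mm in; then friction about 0.05 N m. A hidden rubber end stop begins between 0.80 and 1.36 rad, different each time: it must be felt. Its moment grows by 8 N m per rad. Press 0.3 to 0.45 N m beyond the friction, then let go: the tabs drop into the end notch. Under 0.2 they may not; over 0.75 is too much.
- tab_a (a joint): Inward travel (m) of the release tab at +y of knob_grip: 0 sprung fully out (only in a notch), 0.006 home; about 0.0045 when let go between the notches. Ribbed black plate 18 mm wide, 6 thick, 37 to 68 mm above the bench; outer face 28 mm from the axis (56 over both tabs; 44 when both are home). Spring 4 N out, 9 N home.
- tab_b (a joint): The same for the release tab at -y of knob_grip.
- stop_dog: Small dog fixed under the knob, hidden in the housing, 25 mm from the axis on the +x side of knob_grip; only the rubber end stop ever touches it. Moment pressed into the stop = its contact force times 25 mm.
- loupe: Bystander: black stand loupe, 39 mm across, 24 mm high; origin under its centre.
- paste_tin: Bystander: round tin, 60 mm across, 24 mm high; origin under its centre.
- slide_box: Bystander: closed box, 26 x 76 x 26 mm; origin under its centre.
There are look-alikes about, which are no part of the job. What is shaped like the part that bears puck_center but green or pink is not meant.

How it is judged:
By the outcome, as a careful person would: the job done as asked, in the order asked, and still so for the second after the job is handed in, with the robot touching nothing.
It also fails if it takes over 58 s, if anything falls off the work surface, if the arm or the gripper's body presses on something with over 40 N, if the wrist force passes 120 N, or if a joint passes its speed limit or range.

## Working session

There is one attempt and no reset: what is moved stays moved. The work goes in short steps, Python scripts to look and compute and a shell command to move; the robot and the scene stay as the last step left them, time stands still between calls to the robot, and variables do not carry over. Pictures are saved under pics/ and viewed, at most 10 in all, crops included, and the job is handed in when it is done.

```bash
mkdir -p pics; cat > h.py <<'E'
import numpy as np, cv2, sys
from workcell import arm
def snap(name,fn):
    c=arm.camera(name); cv2.imwrite('pics/'+fn+'.png',cv2.cvtColor(c['img'],cv2.COLOR_RGB2BGR)); np.savez('pics/'+fn+'.npz',**c); return c
def world(c,u,v,z=None):
    """pixel -> world; via depth, or on plane z"""
    R=cv2.Rodrigues(np.array(c['rvec'],float))[0]; t=np.array(c['tvec'],float).ravel()
    d=np.linalg.inv(c['intrinsics'])@np.array([u,v,1.0]); o=-R.T@t; dw=R.T@d
    s=c['range_z'][int(round(v)),int(round(u))] if z is None else (z-o[2])/dw[2]
    return o+s*dw
def cloud(c):
    R=cv2.Rodrigues(np.array(c['rvec'],float))[0]; t=np.array(c['tvec'],float).ravel()
    v,u=np.mgrid[:384,:512]; K=c['intrinsics']; z=c['range_z']
    P=np.stack([(u-K[0,2])/K[0,0]*z,(v-K[1,2])/K[1,1]*z,z],-1)
    W=(P-t)@R; W[z<=0]=np.nan; return W
E
python3 - <<'E'
from h import *
for n in('top','side'):
    c=snap(n,n+'0'); R=cv2.Rodrigues(np.array(c['rvec'],float))[0]; print(n,c['intrinsics'].round(1).tolist(),(-R.T@np.ravel(c['tvec'])).round(3),R[2].round(2))
s=arm.get_state(); print(s, arm.pinch_z)
E
```

```text
top [[376.9, 0.0, 254.1], [0.0, 376.9, 191.8], [0.0, 0.0, 1.0]] [ 0.307 -0.146  0.989] [ 0.22  0.02 -0.97]
side [[413.3, 0.0, 247.1], [0.0, 413.3, 193.2], [0.0, 0.0, 1.0]] [ 0.433 -1.038  0.449] [ 0.06  0.92 -0.38]
{'clock': 0.1, 'joints': array([ 6.49163181e+01,  1.58436847e+01,  8.62887758e+01,  4.35906186e-04,
        7.79644743e+01, -6.93328429e+00]), 'qvel': array([ 0.01748224, -0.04193796, -0.11493005,  0.03230866, -0.02017561,
        0.06498806]), 'effort': array([ 2.31150123e-03, -4.17700088e+01, -2.46408230e+01, -1.16454285e-05,
        5.81210770e-03, -7.30951768e-06]), 'tcp_pos': array([0.17891658, 0.54593759, 0.23052373]), 'orientation': array([[-9.50241519e-01,  3.11513293e-01, -7.23975889e-04],
       [ 3.11514063e-01,  9.50240312e-01, -1.52911819e-03],
       [ 2.11610431e-04, -1.67856026e-03, -9.99998569e-01]]), 'force': array([-0.22367328, -0.24185761,  0.00441167]), 'ft_torque': array([0.00907402, 0.0453859 , 0.01879325]), 'gripper_force': 0.0, 'gripper_width': 0.08498849712115017} -0.0187
```

View pics/top0.png

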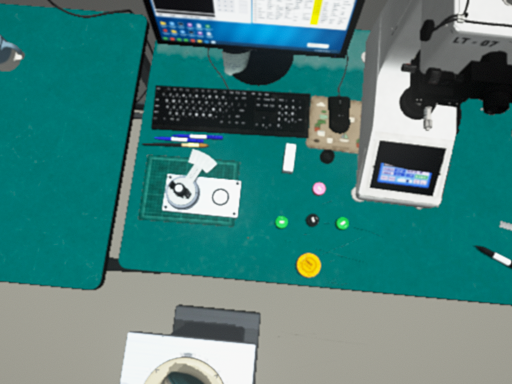

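View pics/side0.png

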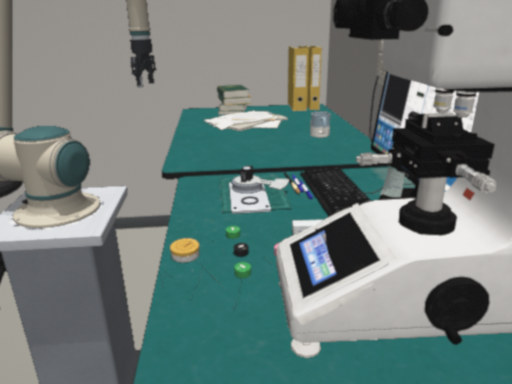

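The top view shows the knob near (183,190), the keeper blade near (202,162) and the nest ring near (221,197). There is a black disc at (313,220) between green ones, another black disc at (327,157), a pink one at (319,188) and the orange tin at (309,265). Next I'll enlarge crops and measure heights.

```bash
python3 - <<'E'
from h import *
t=dict(np.load('pics/top0.npz')); s=dict(np.load('pics/side0.npz'))
def crop(c,u0,u1,v0,v1,k): return cv2.resize(cv2.cvtColor(c['img'],cv2.COLOR_RGB2BGR)[v0:v1,u0:u1],None,fx=k,fy=k,interpolation=cv2.INTER_CUBIC)
a=crop(t,150,250,145,220,4); b=crop(t,270,370,145,220,4); d=crop(s,220,300,160,220,5);e=crop(s,200,280,220,280,5)
cv2.imwrite('pics/cr.png',np.vstack([np.hstack([a,b]),np.hstack([d,e])]))
for c,n,pts in((t,'top',[(313,220),(327,157),(319,188),(281,222),(343,223),(221,197),(208,195),(234,197),(221,188),(183,187),(180,205),(203,160),(290,157),(309,265)]),(s,'side',[(241,247),(233,230),(249,200),(247,172)])):
    for p in pts: print(n,p,world(c,*p).round(4), c['img'][p[1],p[0]])
W=cloud(t)
for nm,(x0,x1,y0,y1) in dict(fix=(150,250,145,220),).items():
    pass
# height-segmented blobs in top view
m=((W[...,2]>.010)&(W[...,2]<.09)).astype(np.uint8); m[:, :140]=0; m[280:]=0
n,l,st,ce=cv2.connectedComponentsWithStats(m)
for i in range(1,n):
    if 15<st[i,4]<3000:
        P=W[l==i]; print(st[i],ce[i].round(1),np.percentile(P,[2,50,98],axis=0).round(3).tolist())
E
```

```text
top (313, 220) [ 0.4677 -0.282   0.0155] [249 251 249]
top (327, 157) [ 0.649  -0.3132 -0.0025] [37 40 41]
top (319, 188) [ 0.554  -0.2927  0.0183] [245 244 242]
top (281, 222) [ 0.4551 -0.1995  0.0153] [241 245 245]
top (343, 223) [ 0.4665 -0.3595  0.0176] [244 245 246]
top (221, 197) [ 0.5088 -0.0358  0.008 ] [247 248 248]
top (208, 195) [ 0.5107 -0.001   0.0102] [247 248 248]
top (234, 197) [ 0.5113 -0.0705  0.0106] [247 248 248]
top (221, 188) [ 0.5311 -0.0342  0.0175] [175 181 182]
top (183, 187) [0.5131 0.055  0.0699] [73 79 82]
top (180, 205) [0.4731 0.0644 0.0338] [186 201 209]
top (203, 160) [0.5982 0.0193 0.0365] [238 243 243]
top (290, 157) [ 0.6309 -0.21    0.0245] [247 248 247]
top (309, 265) [ 0.3514 -0.2768  0.0261] [239 194   0]
side (241, 247) [ 0.4701 -0.2847  0.0156] [118 116 113]
side (233, 230) [ 0.4571 -0.2062  0.0156] [130 185 136]
side (249, 200) [ 0.5085 -0.0228  0.0076] [224 226 228]
side (247, 172) [0.5099 0.049  0.0619] [34 33 33]
[359   0  27  22 390] [371.4  10.6] [[1.077, -0.436, 0.012], [1.08, -0.41, 0.053], [1.083, -0.383, 0.089]]
[ 356   32   88  176
[... 901 characters left out ...]
0.011], [0.645, -0.311, 0.02], [0.663, -0.294, 0.027]]
[313 182  13  13 118] [319.  187.9] [[0.541, -0.308, 0.013], [0.554, -0.293, 0.017], [0.57, -0.278, 0.021]]
[307 213  13  13 125] [312.8 219.2] [[0.455, -0.296, 0.011], [0.47, -0.281, 0.016], [0.484, -0.266, 0.019]]
[276 216  12  12 119] [281.6 221.5] [[0.442, -0.215, 0.012], [0.456, -0.201, 0.017], [0.471, -0.186, 0.021]]
[336 217  13  12 122] [342.5 222.5] [[0.454, -0.372, 0.014], [0.467, -0.358, 0.017], [0.482, -0.344, 0.02]]
[479 246  33  20 185] [496.2 255.3] [[0.4, -0.787, 0.01], [0.419, -0.753, 0.014], [0.439, -0.713, 0.018]]
[297 253  24  24 457] [308.5 264.4] [[0.326, -0.302, 0.02], [0.353, -0.276, 0.024], [0.38, -0.249, 0.028]]
```

View pics/cr.png

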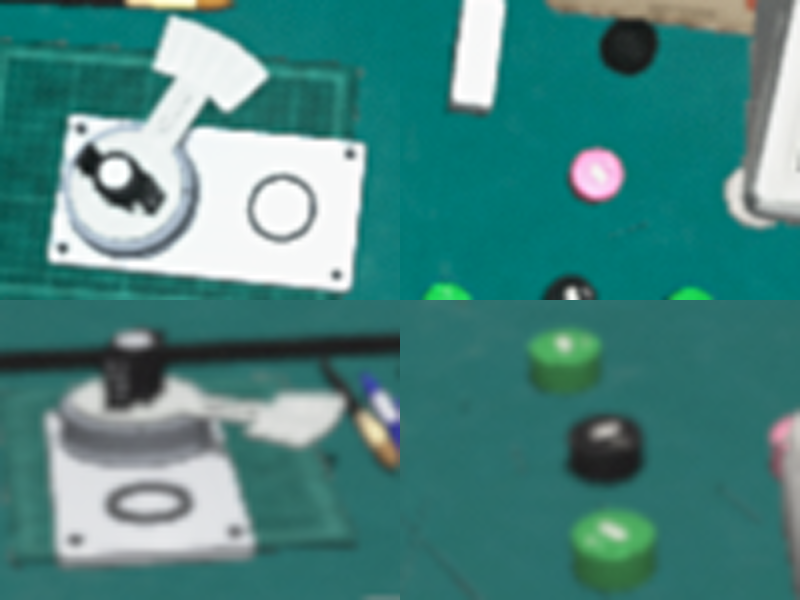

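Crops: the puck is the black cylinder with the pale inset, at top (313,219) and side (241,249). The nest ring sits at top (220.5,197) and the knob near (180,190). The black disc at (327,156) is 24 mm high, so it is the loupe. One refinement from both views is left.

```bash
python3 - <<'E'
from h import *
from scipy.optimize import least_squares
t=dict(np.load('pics/top0.npz')); s=dict(np.load('pics/side0.npz'))
def rays(c,uv):
    R=cv2.Rodrigues(c['rvec'])[0]; o=-R.T@c['tvec'].ravel(); d=np.c_[np.array(uv,float),np.ones(len(uv))]@np.linalg.inv(c['intrinsics']).T@R
    return o,d/np.linalg.norm(d,axis=1)[:,None]
def tri(a,b):
    o1,d1=rays(t,[a]);o2,d2=rays(s,[b]);A=np.c_[d1[0],-d2[0]];k=np.linalg.lstsq(A,o2-o1,rcond=None)[0]
    p,q=o1+k[0]*d1[0],o2+k[1]*d2[0]; return (p+q)/2,np.linalg.norm(p-q)
def dark(c,box,thr):
    u0,u1,v0,v1=box; g=c['img'][v0:v1,u0:u1].max(-1); m=(g<thr).astype(np.uint8); n,l,st,ce=cv2.connectedComponentsWithStats(m)
    i=1+np.argmax(st[1:,4]); v,u=np.nonzero(l==i); return np.c_[u+u0,v+v0].astype(np.float32)
for c,n,b,z in((t,'top',(208,233,184,212),.016),(s,'side',(238,262,192,210),.016)):
    p=dark(c,b,190 if n=='top' else 150); hull=cv2.convexHull(p)[:,0]; e=cv2.fitEllipse(hull); print(n,'ring',len(p),e[0],e[1],world(c,*e[0],z).round(4))
rt=[e for e in (cv2.fitEllipse(cv2.convexHull(dark(t,(208,233,184,212),190)))[0],cv2.fitEllipse(cv2.convexHull(dark(s,(238,262,192,210),150)))[0])]
print('ring tri',tri(*rt))
# puck: non-teal pixels vs background (teal: b-r large)
for c,n,b in((t,'top',(302,326,208,232)),(s,'side',(230,254,238,262))):
    u0,u1,v0,v1=b; I=c['img'][v0:v1,u0:u1].astype(int); m=((I[...,1]-I[...,0])<(45 if n=='top' else 25)).astype(np.uint8)
    k,l,st,ce=cv2.connectedComponentsWithStats(m); i=1+np.argmax(st[1:,4]); print(n,'puck',st[i],ce[i]+[u0,v0], I[0,0], world(c,*(ce[i]+[u0,v0]),.0085).round(4))
W=cloud(t); Ws=cloud(s)
for nm,w in(('top',W),('side',Ws)):
    def circ(P): return least_squares(lambda q:np.hypot(P[:,0]-q[0],P[:,1]-q[1])-q[2],[*P.mean(0)[:2],.03]).x
    m=(np.abs(w[...,2]-.0165)<.004)&(np.hypot(w[...,0]-.47,w[...,1]+.281)<.025); print(nm,'puck depth',m.sum(),((np.nanmin(w[m],0)+np.nanmax(w[m],0))/2).round(4),np.median(w[m],0).round(4))
    m=(w[...,2]>.060)&(w[...,2]<.08)&(np.hypot(w[...,0]-.51,w[...,1]-.06)<.05); print(nm,'core top',m.sum(),((np.nanmin(w[m],0)+np.nanmax(w[m],0))/2).round(4),np.median(w[m],0).round(4))
    m=(np.abs(w[...,2]-.036)<.006)&(np.hypot(w[...,0]-.51,w[...,1]-.06)<.05)
    h=cv2.convexHull((w[m][:,:2]*1e4).astype(np.float32))[:,0]/1e4; print(nm,'disc',m.sum(),circ(h).round(4))
    m=(np.abs(w[...,2]-.036)<.006)&(np.hypot(w[...,0]-.51,w[...,1]-.06)>.08)&(np.hypot(w[...,0]-.51,w[...,1]-.06)<.125)&(w[...,0]>.55); print(nm,'blade',m.sum(),np.median(w[m],0).round(4),w[m].mean(0).round(4))
# white plate rectangle corners in top at z=.010 via screws
for n,uv in(('tl',(170.3,177)),('tr',(237.5,183.5)),('bl',(165.5,207)),('br',(234.2,213.7))): print(n,world(t,*uv,.010).round(4))
# tabs: dark pixels around knob top
p=dark(t,(165,195,178,202),110); print('knobdark',len(p),p.mean(0),cv2.fitEllipse(cv2.convexHull(p)))
P=np.array([world(t,u,v,.068) for u,v in p])[:,:2]; c0=P.mean(0); ev,V=np.linalg.eigh(np.cov((P-c0).T)); print(c0.round(4),np.degrees(np.arctan2(V[1,1],V[0,1])),2*ev**.5)
E
```

```text
top ring 86 (219.9674072265625, 196.53416442871094) (16.731464385986328, 17.440336227416992) [ 0.5082 -0.0339  0.016 ]
side ring 61 (249.39959716796875, 200.2230987548828) (7.766067981719971, 16.88150405883789) [ 0.508  -0.0438  0.016 ]
ring tri (array([ 0.50891218, -0.03337871,  0.01150854]), np.float64(0.00034458505784837394))
top puck [  4   6  13  13 124] [312.12903226 219.81451613] [  0 120 114] [ 0.4692 -0.2807  0.0085]
side puck [  4   5  14  14 162] [240.58024691 249.33950617] [ 46 106  83] [ 0.4692 -0.282   0.0085]
top puck depth 120 [ 0.4701 -0.2816  0.0166] [ 0.4705 -0.2813  0.0166]
top core top 169 [0.5104 0.065  0.067 ] [0.5097 0.064  0.069 ]
top disc 598 [0.5139 0.0635 0.0443]
top blade 346 [0.5982 0.0213 0.036 ] [0.5989 0.0214 0.0359]
side puck depth 108 [ 0.4704 -0.2834  0.015 ] [ 0.4702 -0.2848  0.0156]
side core top 77 [0.5116 0.0646 0.065 ] [0.51   0.0578 0.0659]
side disc 197 [0.5138 0.0597 0.0421]
side blade 143 [0.5978 0.0172 0.0342] [0.5984 0.0188 0.0341]
tl [0.5509 0.1059 0.01  ]
tr [ 0.5491 -0.076   0.01  ]
bl [0.4684 0.1071 0.01  ]
br [ 0.4668 -0.0756  0.01  ]
knobdark 135 [179.9926  190.45186] ((179.36607360839844, 189.3194122314453), (11.324626922607422, 23.486705780029297), 124.9299545288086)
[0.504  0.0618] 64.59816546419265 [0.01383089 0.03490202]
```

```bash
python3 -m inch '[[[0,0,0.171],[-0.0534,-0.0695,0.01],90],[[0,0,0.342],[-0.107,-0.139,0.02],90],[[0,0,0.513],[-0.16,-0.2085,0.03],90],[[0,0,0.684],[-0.2136,-0.278,0.04],90],[[0,0,0.855],[-0.267,-0.3475,0.06],90],[[0,0,1.026],[-0.32,-0.417,0.08],90],[[0,0,1.197],[-0.374,-0.4865,0.1],90],[[0,0,1.368],[-0.427,-0.556,0.11],90],[[0,0,1.539],[-0.481,-0.6255,0.12],90],[[0,0,1.707],[-0.534,-0.695,0.13],90]]' 40
```

```text
clock: 1.35
tcp_pos: [0.3844, -0.0383, 0.1386]
orientation: [[0.443, 0.896, 0.001], [0.896, -0.443, 0.0], [0.001, 0.0, -1.0]]
force: [1.5, 0.9, 0.2]
gripper_width: 0.0552
gripper_force: 0.0
```

```bash
python3 -m inch '[[[0,0,0],[-0.03,0.031,0.01],90],[[0,0,0],[-0.06,0.0613,0.02],90],[[0,0,0],[-0.09,0.092,0.03],90],[[0,0,0],[-0.12,0.123,0.04],90],[[0,0,0],[-0.15,0.153,0.05],90],[[0,0,0],[-0.1796,0.184,0.06],90],[[0,0,0],[-0.1796,0.184,0.06],90],[[0,0,0],[-0.1796,0.184,0.06],90],[[0,0,0],[-0.1796,0.184,0.06],90],[[0,0,0],[-0.1796,0.184,0.06],90]]'; python3 - <<'E'
from h import *
s=arm.get_state(); p=s['tcp_pos']; O=s['orientation']; print(s['joints'].round(1))
print((O.T@(np.array([.470,-.281,.006])-p)).round(4), np.degrees(np.arctan2(O[1,1],O[0,1])))
c=snap('side','s1'); t=snap('top','t1')
I=np.vstack([cv2.resize(cv2.cvtColor(x['img'],4)[b:b+75,a:a+100],None,fx=4,fy=4,interpolation=2) for x,a,b in((c,190,195),(t,265,170))]); cv2.imwrite('pics/v1.png',I)
E
```

```text
clock: 2.6
tcp_pos: [0.4709, -0.2774, 0.0793]
orientation: [[0.437, 0.9, 0.0], [0.9, -0.437, 0.0], [0.0, 0.0, -1.0]]
force: [-0.1, -0.4, -0.3]
gripper_width: 0.0553
gripper_force: 0.0
[-37.8  20.8 102.5   0.   56.7 -11.9]
[-0.0036  0.0008  0.0733] -25.897941904732008
```

View pics/v1.png

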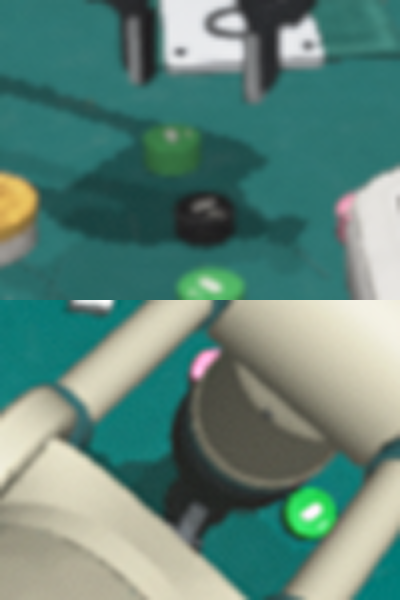

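Side crop: the open fingers (tips at about (224,215) and (254,220)) straddle the black puck at (241,249). Descending and closing.

```bash
python3 -m inch '[[[0,0,0],[-0.0036,0.0008,0.03],90],[[0,0,0],[-0.0036,0.0008,0.055],90],[[0,0,0],[-0.0036,0.0008,0.0743],90],[[0,0,0],[-0.0036,0.0008,0.0743],90],[[0,0,0],[-0.0036,0.0008,0.0743],255],[[0,0,0],[-0.0036,0.0008,0.0743],255],[[0,0,0],[-0.0036,0.0008,0.0743],255],[[0,0,0],[-0.0036,0.0008,0.0743],255],[[0,0,0],[-0.0036,0.0008,0.0743],255],[[0,0,0],[-0.0036,0.0008,0.0743],255]]' 40; python3 - <<'E'
from h import *
s=arm.get_state(); p=s['tcp_pos']; O=s['orientation']
print((O.T@(np.array([.5085,-.0345,.055])-p)).round(4))
E
```

```text
clock: 3.95
tcp_pos: [0.471, -0.2825, 0.0058]
orientation: [[0.438, 0.899, 0.002], [0.899, -0.438, -0.001], [-0.0, 0.002, -1.0]]
force: [-0.1, 0.7, 6.3]
gripper_width: 0.0303
gripper_force: 40.0
[ 0.2393 -0.0747 -0.0495]
```

```bash
python3 -m inch '[[[0,0,0],[0,0,-0.03],255],[[0,0,0],[0,0,-0.06],255],[[0,0,0],[0.04,-0.0125,-0.06],255],[[0,0,0],[0.09,-0.028,-0.06],255],[[0,0,0],[0.14,-0.0437,-0.06],255],[[0,0,0],[0.19,-0.06,-0.06],255],[[0,0,0],[0.225,-0.07,-0.05],255],[[0,0,0],[0.2393,-0.0747,-0.04],255],[[0,0,0],[0.2393,-0.0747,-0.035],255],[[0,0,0],[0.2393,-0.0747,-0.035],255]]'; python3 - <<'E'
from h import *
s=arm.get_state(); p=s['tcp_pos']; O=s['orientation']; print(p, s['gripper_width'])
c=snap('side','s2'); t=snap('top','t2')
I=np.hstack([cv2.resize(cv2.cvtColor(x['img'],4)[b:b+75,a:a+60],None,fx=6,fy=6,interpolation=2) for x,a,b in((c,220,155),(t,190,155))]); cv2.imwrite('pics/v2.png',I)
E
```

```text
clock: 5.2
tcp_pos: [0.5075, -0.0351, 0.0391]
orientation: [[0.438, 0.899, -0.001], [0.899, -0.438, -0.0], [-0.001, -0.001, -1.0]]
force: [0.4, 0.1, 0.3]
gripper_width: 0.0301
gripper_force: 39.6
[ 0.50745587 -0.03512023  0.03911047] 0.030149098496036874
```

View pics/v2.png

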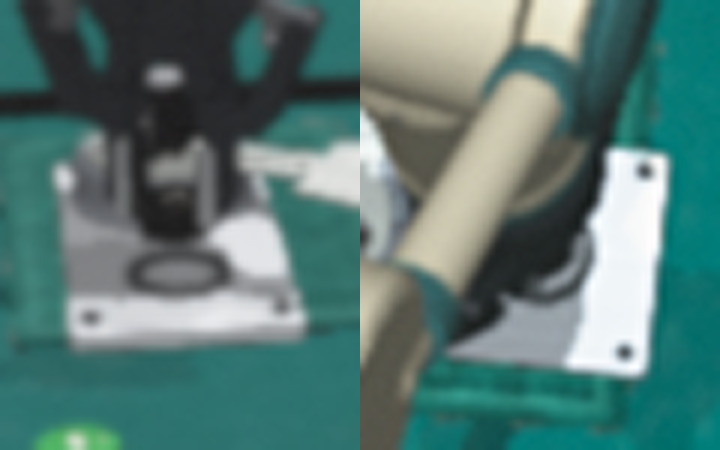

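Side crop: the puck hangs between the fingers at about (248,189) above the nest ring at (250,200). I'll overlay the predicted outlines to check centring and tilt.

```bash
python3 - <<'E'
from h import *
c=dict(np.load('pics/s2.npz')); k=12; u0,v0=230,172; I=cv2.resize(cv2.cvtColor(c['img'],4)[v0:v0+42,u0:u0+42],None,fx=k,fy=k,interpolation=2)
def circ(x,y,z,r,col):
    a=np.linspace(0,2*np.pi,60); P=np.c_[x+r*np.cos(a),y+r*np.sin(a),z+0*a]; q=cv2.projectPoints(P,c['rvec'],c['tvec'],c['intrinsics'],None)[0][:,0]
    cv2.polylines(I,[((q-[u0,v0]+.5)*k).astype(np.int32)],True,col,1)
zb=.0391-.0058
circ(.5075,-.0351,zb,.016,(0,255,0)); circ(.5075,-.0351,zb+.017,.016,(0,255,0))
circ(.5085,-.0345,.016,.024,(0,0,255)); circ(.5085,-.0345,.016,.0185,(0,0,255))
cv2.imwrite('pics/v3.png',I)
W=cloud(c); m=(W[...,2]>.028)&(W[...,2]<.055)&(np.hypot(W[...,0]-.5075,W[...,1]+.036)<.022)&(c['img'].max(-1)<60); print(m.sum(),W[m].min(0),W[m].max(0),np.median(W[m],0))
c0=dict(np.load('pics/side0.npz'));W=cloud(c0); m=(np.hypot(W[...,0]-.47,W[...,1]+.283)<.025)&(W[...,2]>.003); print(W[m].min(0),W[m].max(0))
E
```

```text
76 [ 0.48959573 -0.05342032  0.03538709] [ 0.51492913 -0.02444452  0.05492733] [ 0.5016475  -0.04537791  0.04631478]
[ 0.45494135 -0.30033652  0.00302271] [ 0.4854319  -0.26646447  0.01744622]
```

View pics/v3.png

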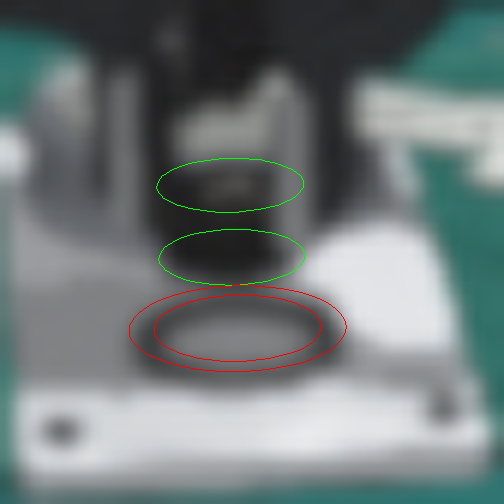

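```bash
python3 - <<'E'
from h import *
c=dict(np.load('pics/s2.npz'))
for v in range(183,198): print(v,c['img'][v,238:264].max(-1))
for z in(.0333,.042,.0503): print(z,cv2.projectPoints(np.array([[.5075,-.0351,z],[.4915,-.0351,z],[.5235,-.0351,z],[.5075,-.0511,z]]),c['rvec'],c['tvec'],c['intrinsics'],None)[0][:,0].round(2).tolist())
c=dict(np.load('pics/side0.npz')); print()
for v in range(241,259): print(v,c['img'][v,230:254].max(-1))
for z in(0,.017): print(z,cv2.projectPoints(np.array([[.470,-.2815,z],[.454,-.2815,z],[.486,-.2815,z],[.47,-.2975,z]]),c['rvec'],c['tvec'],c['intrinsics'],None)[0][:,0].round(2).tolist())
E
```

```text
183 [ 77  97 104  78  46  44  75 113 136 143 143 142 141 136 118 109 115  96
  61  44  49  79 117 144 164 169]
184 [ 75  97 106  81  48  42  71 104 123 127 124 123 123 118 106 107 115  96
  61  43  45  60  85 117 157 164]
185 [ 72  96 109  87  52  40  60  84  97  95  91  90  91  90  90 104 115  95
  61  44  47  57  76 109 157 170]
186 [ 69  96 109  88  53  35  44  54  60  62  66  72  70  62  71 101 115  97
  63  46  46  58  76 102 143 166]
187 [ 74  97 109  88  54  36  35  36  44  59  69  76  73  59  67 101 116  99
  65  46  49  63  81 100 131 159]
188 [ 86 102 110  89  54  38  33  34  41  57  59  57  58  56  70 101 117 100
  64  47  57  76  91 102 119 139]
189 [100 109 112  89  54  39  35  32  35  40  43  43  44  47  67 101 117 100
  67  56  74  96 110 118 128 133]
190 [107 112 112  91  59  40  35  34  33  34  37  38  36  39  64 102 119 106
  81  85 110 130 149 162 166 157]
191 [113 114 112  99  76  52  36  33  33  34  34  33  32  36  63  99 119 115
 116 142 169 184 199 210 211 201]
192 [126 122 119 113  97  68  40  31  31  30  31  32  30  34  54  88 115 136
 165 199 219 223 225 226
[... 2109 characters left out ...]
31  47
  76 100 110 111 111 111]
254 [111 108 101  84  64  44  33  31  32  33  32  31  31  30  30  33  45  68
  93 106 111 111 111 112]
255 [112 111 108 100  88  70  54  44  39  39  36  35  36  40  43  52  70  91
 106 111 111 111 111 112]
256 [112 112 112 110 104  94  82  70  62  61  57  55  58  65  73  82  94 106
 110 112 111 111 111 112]
257 [112 113 112 113 110 108 104  97  92  90  88  85  87  94 102 105 109 111
 112 112 111 112 112 112]
258 [113 113 113 112 112 111 110 109 108 107 106 107 107 108 110 111 112 112
 112 113 112 112 112 111]
0 [[241.05, 252.71], [233.48, 253.16], [248.61, 252.25], [241.55, 256.66]]
0.017 [[240.83, 245.65], [233.19, 246.1], [248.44, 245.21], [241.33, 249.52]]
```

Measured from the profiles, the held puck is level and about 2 mm short in +x. I'll correct that and lower it into the ring.

```bash
python3 -m inch '[[[0,0,0],[0.0009,0.0018,0],255],[[0,0,0],[0.0009,0.0018,0.005],255],[[0,0,0],[0.0009,0.0018,0.01],255],[[0,0,0],[0.0009,0.0018,0.013],255],[[0,0,0],[0.0009,0.0018,0.016],255],[[0,0,0],[0.0009,0.0018,0.019],255],[[0,0,0],[0.0009,0.0018,0.021],255],[[0,0,0],[0.0009,0.0018,0.0225],255],[[0,0,0],[0.0009,0.0018,0.0225],255],[[0,0,0],[0.0009,0.0018,0.0225],255]]'; python3 - <<'E'
from h import *
s=arm.get_state(); print(s['tcp_pos'],s['force'],s['ft_torque']); c=snap('side','s3')
for v in range(193,204): print(v,c['img'][v,238:264].max(-1))
E
```

```text
clock: 6.55
tcp_pos: [0.5099, -0.0341, 0.0172]
orientation: [[0.438, 0.899, 0.0], [0.899, -0.438, 0.0], [0.0, 0.0, -1.0]]
force: [-0.5, 0.2, -0.0]
gripper_width: 0.0306
gripper_force: 39.6
[ 0.50988426 -0.0340788   0.01716753] [-0.47641358  0.1689471  -0.02993214] [ 0.01012872  0.030287   -0.07079937]
193 [121  88  97 109  88  52  38  50  65  73  74  75  73  72  69  81 106 115
  96  63  48  68 126 192 224 229]
194 [122  92  98 109  88  53  35  35  40  52  69  77  75  66  57  68 101 115
  97  63  50  76 136 198 225 229]
195 [121 101 104 111  88  54  35  32  35  53  76  86  80  73  63  67 100 116
  98  63  51  84 150 207 227 230]
196 [126 118 115 116  94  56  36  34  33  41  52  58  60  67  66  69 100 117
 100  66  60 104 169 217 228 230]
197 [131 129 126 121  97  58  37  36  35  35  33  35  39  46  50  67 100 117
 102  73  80 131 192 224 230 230]
198 [132 131 125 113  89  55  36  33  33  33  33  32  33  33  37  62 100 117
 106  86 104 149 200 225 230 230]
199 [132 130 117  94  72  52  39  33  30  31  33  33  32  31  33  57  93 114
 107  95 113 151 189 214 223 228]
200 [133 129 113  84  63  52  44  34  34  31  31  32  32  32  34  52  80  97
  95  86 104 136 163 179 197 213]
201 [133 131 115  88  66  57  50  44  41  40  41  41  39  41  45  56  70  77
  76  79 101 128 148 159 165 168]
202 [133 131 121 100  78  68  64  60  58  58  61  62  62  62  64  73  82  90
  97 108 125 139 146 149 145 141]
203 [134 134 133 123 105  90  86  85  86  87  89  91  93  94  96  99 113 136
 154 163 170 171 163 149 145 142]
```

No contact force with the puck inside the wall. Next: lower 1 mm more, release and rise.

```bash
python3 -m inch '[[[0,0,0],[0,0,0.001],255],[[0,0,0],[0,0,0.001],255],[[0,0,0],[0,0,0.001],180],[[0,0,0],[0,0,0.001],130],[[0,0,0],[0,0,0.001],90],[[0,0,0],[0,0,0.001],90],[[0,0,0],[0,0,-0.03],90],[[0,0,0],[0,0,-0.06],90],[[0,0,0],[0,0,-0.1],90],[[0,0,0],[-0.04,0.03,-0.13],90]]'; python3 - <<'E'
from h import *
s=arm.get_state(); p=s['tcp_pos']; O=s['orientation']; print(s['joints'].round(1))
print((O.T@(np.array([.5095,.065,.12])-p)).round(4))
c=snap('side','s4');t=snap('top','t4')
I=np.vstack([cv2.resize(cv2.cvtColor(x['img'],4)[b:b+45,a:a+70],None,fx=6,fy=6,interpolation=2) for x,a,b in((c,220,170),(t,190,175))]); cv2.imwrite('pics/v4.png',I)
W=cloud(c); m=(np.hypot(W[...,0]-.508,W[...,1]+.036)<.016)&(c['img'].max(-1)<100); print(m.sum(),np.percentile(W[m],[2,50,98],axis=0).round(4).tolist())
E
```

```text
clock: 7.85
tcp_pos: [0.519, -0.0812, 0.1488]
orientation: [[0.434, 0.901, 0.001], [0.901, -0.434, 0.001], [0.001, 0.0, -1.0]]
force: [1.5, -0.1, 0.8]
gripper_width: 0.0551
gripper_force: 0.0
[-16.5  15.1  99.8   0.1  65.2   9.1]
[ 0.1276 -0.072   0.0289]
82 [[0.4945, -0.0501, 0.0122], [0.5067, -0.0428, 0.0243], [0.521, -0.0223, 0.0263]]
```

View pics/v4.png

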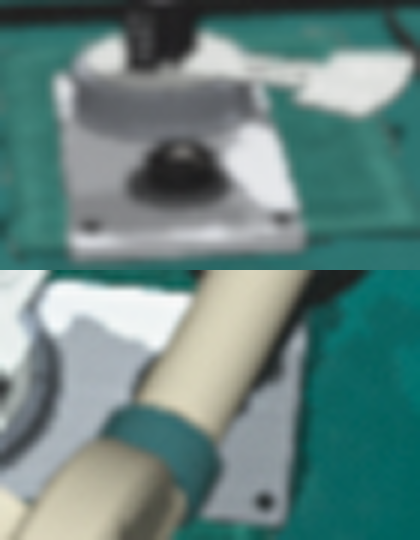

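Side crop: the puck sits level and centred in the nest at (250,198), top about 26 mm. Now over to the knob.

```bash
python3 -m inch '[[[0,0,-0.17],[0.0,0,0],20],[[0,0,-0.34],[0.03,-0.02,0],20],[[0,0,-0.51],[0.06,-0.035,0],20],[[0,0,-0.68],[0.09,-0.05,0],20],[[0,0,-0.85],[0.11,-0.065,0.01],20],[[0,0,-1.02],[0.1278,-0.0716,0.02],20],[[0,0,-1.19],[0.1278,-0.0716,0.029],20],[[0,0,-1.36],[0.1278,-0.0716,0.029],20],[[0,0,-1.53],[0.1278,-0.0716,0.029],20],[[0,0,-1.557],[0.1278,-0.0716,0.029],20]]'; python3 - <<'E'
from h import *
s=arm.get_state(); p=s['tcp_pos']; O=s['orientation']; print(s['joints'].round(1))
print((O.T@(np.array([.510,.065,.043])-p)).round(4),np.degrees(np.arctan2(O[1,1],O[0,1])),s['gripper_width'])
E
```

```text
clock: 9.2
tcp_pos: [0.5101, 0.0634, 0.1175]
orientation: [[-0.893, 0.45, -0.001], [0.45, 0.893, 0.0], [0.001, -0.0, -1.0]]
force: [-0.3, 0.6, 0.7]
gripper_width: 0.0787
gripper_force: 0.0
[ -0.7  16.  103.6   0.   60.5 -63.9]
[0.0007 0.0014 0.0745] 63.22484693182115 0.07865951742688995
```

```bash
python3 -m inch '[[[0,0,0],[0.0007,0.0014,0.02],20],[[0,0,0],[0.0007,0.0014,0.04],20],[[0,0,0],[0.0007,0.0014,0.06],20],[[0,0,0],[0.0007,0.0014,0.0745],20],[[0,0,0],[0.0007,0.0014,0.0745],20],[[0,0,0],[0.0007,0.0014,0.0745],20],[[0,0,0],[0.0007,0.0014,0.0745],20],[[0,0,0],[0.0007,0.0014,0.0745],20],[[0,0,0],[0.0007,0.0014,0.0745],20],[[0,0,0],[0.0007,0.0014,0.0745],20]]'; python3 - <<'E'
from h import *
s=arm.get_state(); print(s['tcp_pos'],s['force'],s['ft_torque'])
c=snap('side','s5');t=snap('top','t5')
I=np.vstack([cv2.resize(cv2.cvtColor(x['img'],4)[b:b+45,a:a+70],None,fx=6,fy=6,interpolation=2) for x,a,b in((c,215,150),(t,155,165))]); cv2.imwrite('pics/v5.png',I)
E
```

```text
clock: 10.45
tcp_pos: [0.5109, 0.0646, 0.0437]
orientation: [[-0.893, 0.45, 0.0], [0.45, 0.893, 0.0], [-0.0, 0.0, -1.0]]
force: [-0.1, 0.5, -0.3]
gripper_width: 0.0787
gripper_force: 0.0
[0.51086061 0.06464584 0.04372878] [-0.08592452  0.4802627  -0.27691947] [ 0.03606138 -0.04312159 -0.05991038]
```

View pics/v5.png

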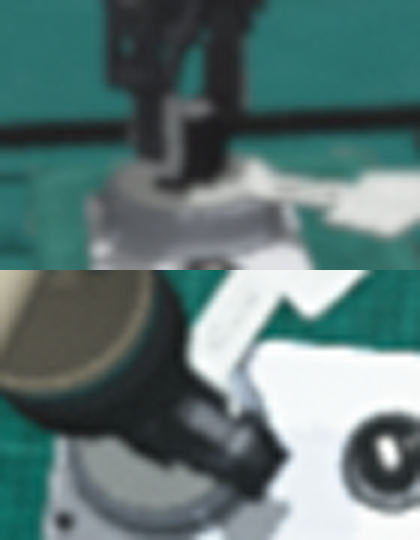

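Top crop: the puck sits centred in the nest ring at (220,241). The side view shows the fingers straddling the knob tabs with no contact. Pinching.

```bash
python3 -m inch '[[[0,0,0],[0,0,0],60],[[0,0,0],[0,0,0],90],[[0,0,0],[0,0,0],255],[[0,0,0],[0,0,0],255],[[0,0,0],[0,0,0],255],[[0,0,0],[0,0,0],255],[[0,0,0],[0,0,0],255],[[0,0,0],[0,0,0],255],[[0,0,0],[0,0,0],255],[[0,0,0],[0,0,0],255]]' 60; cat > st.py <<'E'
from h import *
s=arm.get_state(); O=s['orientation']; print('ang',np.degrees(np.arctan2(O[1,1],O[0,1])).round(2),'F_tool',(O.T@s['force']).round(2),'T',s['ft_torque'].round(3),s['tcp_pos'].round(4),s['gripper_width'].round(4),s['clock'])
E
python3 st.py
```

```text
clock: 11.8
tcp_pos: [0.5121, 0.0657, 0.0458]
orientation: [[-0.893, 0.451, 0.003], [0.451, 0.893, 0.002], [-0.002, 0.003, -1.0]]
force: [-1.8, 3.8, 14.1]
gripper_width: 0.041
gripper_force: 60.0Traceback (most recent call last):
  File "st.py", line 2, in <module>
    s=arm.get_state(); O=s['orientation']; print('ang',np.degrees(np.arctan2(O[1,1],O[0,1])).round(2),'F_tool',(O.T@s['force']).round(2),'T',s['ft_torque'].round(3),s['tcp_pos'].round(4),s['gripper_width'].round(4),s['clock'])
                                                                                                                                                                                           ^^^^^^^^^^^^^^^^^^^^^^^^
AttributeError: 'float' object has no attribute 'round'
```

```bash
sed -i "s/s\['gripper_width'\].round(4)/round(s['gripper_width'],4)/" st.py; python3 st.py; python3 -m inch '[[[0,0,0],[-0.0006,0.0015,-0.002],255],[[0,0,0.08],[-0.0006,0.0015,-0.002],255],[[0,0,0.16],[-0.0006,0.0015,-0.002],255],[[0,0,0.24],[-0.0006,0.0015,-0.002],255],[[0,0,0.32],[-0.0006,0.0015,-0.002],255],[[0,0,0.4],[-0.0006,0.0015,-0.002],255],[[0,0,0.5],[-0.0006,0.0015,-0.002],255],[[0,0,0.6],[-0.0006,0.0015,-0.002],255],[[0,0,0.7],[-0.0006,0.0015,-0.002],255],[[0,0,0.7],[-0.0006,0.0015,-0.002],255]]'; python3 st.py
```

```text
ang 63.22 F_tool [  3.3    2.61 -14.07] T [ 0.624  0.385 -0.035] [0.5121 0.0657 0.0458] 0.041 11.8
clock: 13.05
tcp_pos: [0.5112, 0.065, 0.0461]
orientation: [[-0.393, 0.919, -0.002], [0.919, 0.393, -0.001], [-0.001, -0.002, -1.0]]
force: [-2.7, -2.3, 7.4]
gripper_width: 0.0408
gripper_force: 64.2
ang 23.15 F_tool [-1.04 -3.35 -7.35] T [-0.29   0.391 -0.041] [0.5112 0.065  0.0461] 0.0408 13.05
```

```bash
cat >> st.py <<'E'
if len(sys.argv)>1:
    for n in('side','top'):
        c=arm.camera(n); w=cloud(c); d=w[...,:2]-[.5105,.065]; r=np.hypot(d[...,0],d[...,1]); m=(abs(w[...,2]-.0355)<.005)&(r>.085)&(r<.115)&(d[...,0]>-.03)&(c['img'].min(-1)>120)
        a=np.degrees(np.arctan2(d[m][:,1],d[m][:,0])); print(n,m.sum(),'blade ang',np.percentile(a,[3,50,97]).round(1))
E
python3 -m inch '[[[0,0,0.02],[0,0,0],255],[[0,0,0.04],[0,0,0],255],[[0,0,0.06],[0,0,0],255],[[0,0,0.075],[0,0,0],255],[[0,0,0.075],[0,0,0],255],[[0,0,0.075],[0,0,0],255],[[0,0,0.075],[0,0,0],255],[[0,0,0.075],[0,0,0],255],[[0,0,0.075],[0,0,0],255],[[0,0,0.075],[0,0,0],255]]'; python3 st.py 1;python3 st.py
```

```text
clock: 14.3
tcp_pos: [0.5111, 0.0649, 0.0461]
orientation: [[-0.324, 0.946, -0.002], [0.946, 0.324, -0.001], [-0.001, -0.002, -1.0]]
force: [-2.7, -1.7, 8.3]
gripper_width: 0.0409
gripper_force: 64.3
ang 18.89 F_tool [-0.71 -3.1  -8.29] T [-0.295  0.408 -0.085] [0.5111 0.0649 0.0461] 0.0409 14.3
side 122 blade ang [-90.1 -71.7 -52. ]
top 290 blade ang [-89.4 -70.9 -52.4]
ang 18.89 F_tool [-0.64 -4.26 -8.24] T [-0.292  0.396 -0.015] [0.5111 0.0649 0.0461] 0.0407 14.4
```

```bash
cat > tq.py <<'E'
from h import *
T=[]
for i in range(5): arm.camera('side'); s=arm.get_state(); T.append(s['ft_torque'][2])
O=s['orientation']; a=np.radians(63.22)-np.arctan2(O[1,1],O[0,1]); print('turn',round(a,4),'Tz',np.mean(T).round(3),np.round(T,3),'F',s['force'].round(1),s['clock'])
E
python3 tq.py; python3 -m inch '[[[0,0,0.01],[0,0,0],255],[[0,0,0.02],[0,0,0],255],[[0,0,0.03],[0,0,0],255],[[0,0,0.04],[0,0,0],255],[[0,0,0.05],[0,0,0],255],[[0,0,0.05],[0,0,0],255],[[0,0,0.05],[0,0,0],255],[[0,0,0.05],[0,0,0],255],[[0,0,0.05],[0,0,0],255],[[0,0,0.05],[0,0,0],255]]'; python3 tq.py
```

```text
turn 0.7736 Tz -0.005 [ 0.008 -0.025  0.011  0.015 -0.032] F [-2.6 -1.7  7. ] 14.65
clock: 15.9
tcp_pos: [0.511, 0.0649, 0.0461]
orientation: [[-0.276, 0.961, -0.002], [0.961, 0.276, -0.002], [-0.001, -0.002, -1.0]]
force: [-3.7, -2.1, 7.6]
gripper_width: 0.0408
gripper_force: 64.3
turn 0.8236 Tz 0.012 [-0.023  0.024  0.004  0.014  0.041] F [-2.5 -2.   7. ] 16.15
```

```bash
python3 -m inch '[[[0,0,0.01],[0,0,0],255],[[0,0,0.02],[0,0,0],255],[[0,0,0.03],[0,0,0],255],[[0,0,0.04],[0,0,0],255],[[0,0,0.05],[0,0,0],255],[[0,0,0.05],[0,0,0],255],[[0,0,0.05],[0,0,0],255],[[0,0,0.05],[0,0,0],255],[[0,0,0.05],[0,0,0],255],[[0,0,0.05],[0,0,0],255]]'; python3 tq.py
```

```text
clock: 17.4
tcp_pos: [0.5109, 0.0649, 0.0461]
orientation: [[-0.228, 0.974, -0.002], [0.974, 0.228, -0.002], [-0.001, -0.002, -1.0]]
force: [-3.8, -1.9, 7.7]
gripper_width: 0.0408
gripper_force: 64.3
turn 0.8729 Tz 0.166 [0.164 0.104 0.163 0.202 0.197] F [-3.3 -1.6  7.9] 17.65
```

The moment is rising, so this is probably the stop. Smaller steps from here.

```bash
python3 -m inch '[[[0,0,0.005],[0,0,0],255],[[0,0,0.01],[0,0,0],255],[[0,0,0.015],[0,0,0],255],[[0,0,0.015],[0,0,0],255],[[0,0,0.015],[0,0,0],255],[[0,0,0.015],[0,0,0],255],[[0,0,0.015],[0,0,0],255],[[0,0,0.015],[0,0,0],255],[[0,0,0.015],[0,0,0],255],[[0,0,0.015],[0,0,0],255]]'; python3 tq.py
```

```text
clock: 18.9
tcp_pos: [0.5109, 0.0649, 0.0461]
orientation: [[-0.214, 0.977, -0.002], [0.977, 0.214, -0.002], [-0.001, -0.002, -1.0]]
force: [-4.0, -1.5, 7.8]
gripper_width: 0.0412
gripper_force: 64.3
turn 0.8877 Tz 0.262 [0.266 0.333 0.288 0.203 0.218] F [-3.6 -1.7  8.2] 19.15
```

```bash
python3 -m inch '[[[0,0,0.005],[0,0,0],255],[[0,0,0.01],[0,0,0],255],[[0,0,0.015],[0,0,0],255],[[0,0,0.015],[0,0,0],255],[[0,0,0.015],[0,0,0],255],[[0,0,0.015],[0,0,0],255],[[0,0,0.015],[0,0,0],255],[[0,0,0.015],[0,0,0],255],[[0,0,0.015],[0,0,0],255],[[0,0,0.015],[0,0,0],255]]'; python3 tq.py; python3 tq.py; python3 tq.py
```

```text
clock: 20.4
tcp_pos: [0.5109, 0.0649, 0.0461]
orientation: [[-0.2, 0.98, -0.002], [0.98, 0.2, -0.002], [-0.001, -0.002, -1.0]]
force: [-4.0, -1.5, 7.7]
gripper_width: 0.0404
gripper_force: 64.4
turn 0.9023 Tz 0.315 [0.32  0.352 0.341 0.283 0.279] F [-3.6 -1.5  7.2] 20.65
turn 0.9023 Tz 0.334 [0.307 0.401 0.343 0.279 0.342] F [-2.5 -1.5  7.6] 20.9
turn 0.9023 Tz 0.302 [0.338 0.328 0.288 0.265 0.291] F [-3.2 -0.8  7.9] 21.15
```

```bash
python3 -m inch '[[[0,0,0.006],[0,0,0],255],[[0,0,0.006],[0,0,0],255],[[0,0,0.006],[0,0,0],255],[[0,0,0.006],[0,0,0],255],[[0,0,0.006],[0,0,0],255],[[0,0,0.006],[0,0,0],255],[[0,0,0.006],[0,0,0],255],[[0,0,0.006],[0,0,0],255],[[0,0,0.006],[0,0,0],255],[[0,0,0.006],[0,0,0],255]]'; python3 tq.py; python3 tq.py
```

```text
clock: 22.4
tcp_pos: [0.5109, 0.0649, 0.046]
orientation: [[-0.194, 0.981, -0.002], [0.981, 0.194, -0.002], [-0.001, -0.003, -1.0]]
force: [-3.5, -2.3, 7.6]
gripper_width: 0.0407
gripper_force: 64.4
turn 0.9083 Tz 0.328 [0.334 0.327 0.337 0.309 0.334] F [-2.5 -1.   8. ] 22.65
turn 0.9082 Tz 0.331 [0.324 0.313 0.37  0.307 0.339] F [-2.9 -1.7  8.1] 22.9
```

```bash
python3 -m inch '[[[0,0,0.008],[0,0,0],255],[[0,0,0.008],[0,0,0],255],[[0,0,0.008],[0,0,0],255],[[0,0,0.008],[0,0,0],255],[[0,0,0.008],[0,0,0],255],[[0,0,0.008],[0,0,0],255],[[0,0,0.008],[0,0,0],255],[[0,0,0.008],[0,0,0],255],[[0,0,0.008],[0,0,0],255],[[0,0,0.008],[0,0,0],255]]'; python3 tq.py; python3 tq.py
```

```text
clock: 24.15
tcp_pos: [0.5109, 0.0649, 0.0461]
orientation: [[-0.186, 0.983, -0.002], [0.983, 0.186, -0.002], [-0.001, -0.002, -1.0]]
force: [-4.2, -0.9, 9.1]
gripper_width: 0.0407
gripper_force: 64.4
turn 0.9161 Tz 0.365 [0.375 0.37  0.342 0.353 0.386] F [-3. -1.  8.] 24.4
turn 0.9161 Tz 0.37 [0.438 0.34  0.336 0.341 0.395] F [-3.7 -1.9  7.1] 24.65
```

About 0.36 N m beyond friction. Letting go and rising.

```bash
python3 -m inch '[[[0,0,0],[0,0,0],20],[[0,0,0],[0,0,0],20],[[0,0,0],[0,0,0],20],[[0,0,0],[0,0,0],20],[[0,0,0],[0,0,0],20],[[0,0,0],[0,0,0],20],[[0,0,0],[0,0,-0.03],20],[[0,0,0],[0,0,-0.06],20],[[0,0,0],[0,0,-0.1],20],[[0,0,0],[0,0,-0.15],20]]'; python3 -m inch '[[[0,0,0],[-0.05,0.03,-0.05],20],[[0,0,0],[0.0,-0.1,-0.05],20],[[0,0,0],[0,-0.15,-0.05],20],[[0,0,0],[0,-0.2,-0.05],20],[[0,0,0],[0,-0.2,-0.05],20],[[0,0,0],[0,-0.2,-0.05],20],[[0,0,0],[0,-0.2,-0.05],20],[[0,0,0],[0,-0.2,-0.05],20],[[0,0,0],[0,-0.2,-0.05],20],[[0,0,0],[0,-0.2,-0.05],20]]'; python3 st.py 1; python3 - <<'E'
from h import *
c=snap('side','s6');t=snap('top','t6')
I=np.vstack([cv2.resize(cv2.cvtColor(x['img'],4)[b:b+45,a:a+75],None,fx=6.5,fy=6.5,interpolation=2) for x,a,b in((c,215,165),(t,160,173))]); cv2.imwrite('pics/v6.png',I)
E
```

```text
clock: 25.9
tcp_pos: [0.5112, 0.0657, 0.1962]
orientation: [[-0.184, 0.983, -0.002], [0.983, 0.184, 0.0], [0.0, -0.002, -1.0]]
force: [0.2, 0.5, 0.2]
gripper_width: 0.0786
gripper_force: 0.0
clock: 27.15
tcp_pos: [0.3159, 0.0289, 0.2454]
orientation: [[-0.184, 0.983, -0.001], [0.983, 0.184, 0.0], [0.0, -0.001, -1.0]]
force: [0.8, 0.1, 0.3]
gripper_width: 0.0789
gripper_force: 0.0
ang 10.61 F_tool [-0.03  0.76 -0.29] T [ 0.021  0.028 -0.054] [0.3159 0.0289 0.2454] 0.0789 27.15
side 120 blade ang [-94.4 -76.1 -56.7]
top 300 blade ang [-94.4 -75.3 -56.7]
```

View pics/v6.png

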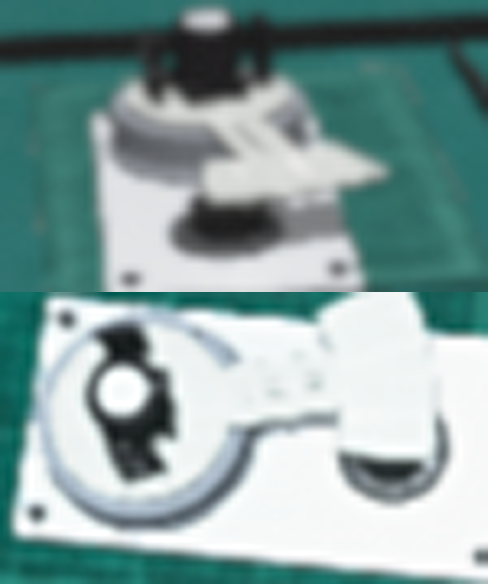

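Side crop: both tabs stand clear of the core (outer edges at about u 237 and 257), and the blade covers the puck. I'll check the tab span numerically.

```bash
python3 - <<'E'
from h import *
def span(f,ang,cam):
    c=dict(np.load('pics/%s.npz'%f)); w=cloud(c); g=c['img'].max(-1); d=w[...,:2]-[.5105,.065]
    m=(w[...,2]>.042)&(w[...,2]<.075)&(np.hypot(d[...,0],d[...,1])<.04); y=d[m]@[np.cos(ang),np.sin(ang)]; x=d[m]@[-np.sin(ang),np.cos(ang)]
    k=abs(x)<.012; print(f,m.sum(),'along tabs',np.sort(y[k])[[0,2,4,-5,-3,-1]].round(4))
    # sub-pixel: dark outline along tab line at z=.067
    s=np.arange(-.04,.04,.001); P=np.c_[.5105+s*np.cos(ang),.065+s*np.sin(ang),0*s+.067]; q=cv2.projectPoints(P,c['rvec'],c['tvec'],c['intrinsics'],None)[0][:,0]
    v=cv2.remap(g,q[None,:,0].astype(np.float32),q[None,:,1].astype(np.float32),1)[0]; print(dict(zip((s*1e3).round().astype(int)[::2].tolist(),v[::2].tolist())))
for f,a in(('top0',63.4),('top6'.replace('top','t'),14.5),('side0',63.4),('s6',14.5)): span(f,np.radians(a),f)
E
python3 st.py 1
```

```text
top0 229 along tabs [-0.0285 -0.0282 -0.0279  0.0264  0.0274  0.0282]
{-40: 243, -38: 240, -36: 218, -34: 153, -32: 95, -30: 66, -28: 73, -26: 68, -24: 61, -22: 54, -20: 48, -18: 42, -16: 41, -14: 44, -12: 54, -10: 86, -8: 150, -6: 227, -4: 250, -2: 253, 0: 250, 2: 250, 4: 250, 6: 253, 8: 253, 10: 235, 12: 163, 14: 88, 16: 46, 18: 33, 20: 29, 22: 31, 24: 43, 26: 76, 28: 136, 30: 204, 32: 242, 34: 253, 36: 252, 38: 240}
t6 226 along tabs [-0.0283 -0.0279 -0.0277  0.0261  0.0272  0.0284]
{-40: 240, -38: 231, -36: 190, -34: 114, -32: 87, -30: 78, -28: 71, -26: 58, -24: 51, -22: 45, -20: 39, -18: 35, -16: 37, -14: 44, -12: 68, -10: 116, -8: 195, -6: 240, -4: 254, -2: 253, 0: 251, 2: 251, 4: 253, 6: 253, 8: 239, 10: 173, 12: 98, 14: 50, 16: 31, 18: 30, 20: 32, 22: 38, 24: 53, 26: 87, 28: 152, 30: 208, 32: 242, 34: 240, 36: 178, 38: 126}
side0 158 along tabs [-0.0308 -0.0288 -0.0287  0.028   0.0285  0.0306]
{-40: 63, -38: 62, -36: 61, -34: 59, -32: 55, -30: 50, -28: 46, -26: 43, -24: 42, -22: 42, -20: 44, -18: 47, -16: 51, -14: 58, -12: 76, -10: 92, -8: 108, -6: 124, -4: 138, -2: 152, 0: 165, 2: 180, 4: 189, 6: 187, 8: 184, 10: 182, 12: 173, 14: 160, 16: 144, 18: 127, 20: 110, 22: 96, 24: 89, 26: 87, 28: 89, 30: 93, 32: 96, 34: 99, 36: 102, 38: 105}
s6 195 along tabs [-0.0293 -0.0282 -0.028   0.0278  0.0282  0.029 ]
{-40: 50, -38: 49, -36: 50, -34: 53, -32: 57, -30: 59, -28: 60, -26: 61, -24: 62, -22: 62, -20: 60, -18: 56, -16: 54, -14: 55, -12: 74, -10: 98, -8: 123, -6: 141, -4: 153, -2: 164, 0: 170, 2: 172, 4: 170, 6: 154, 8: 129, 10: 95, 12: 78, 14: 73, 16: 74, 18: 69, 20: 64, 22: 59, 24: 65, 26: 74, 28: 85, 30: 94, 32: 100, 34: 103, 36: 104, 38: 105}
ang 10.6 F_tool [-0.21  0.21 -0.43] T [ 0.005 -0.012  0.013] [0.3155 0.0289 0.2455] 0.0785 27.35
side 112 blade ang [-94.  -77.  -58.1]
top 294 blade ang [-94.3 -75.  -56.6]
```

The tabs span ±28 mm, the same as in the locked start state, so both are fully out. The keeper is over the puck and the robot is clear, so I'm handing in.

```bash
python3 -c "
from workcell import arm; print(arm.close_job())"
```

```text
the job is handed in; nothing more can be done
None
```

The puck sits flat in the nest and the keeper is locked over it: I pressed the knob about 0.36 N m into its end stop and let go, both tabs sprang fully out, and I handed the job in at about 27 s.

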